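# Put the mixed-up coffee tumblers back in their own davaras

### The job

The three coffee tumblers are standing in one another's davaras: change them round so that each stands upright in the davara of its own metal, steel in steel, brass in brass and copper in copper; each davara takes only one, so stand one on the empty cork mat meanwhile if you like. Set the tumblers down without dropping or tipping them over, and leave the davaras, the glass bottle, the wooden bowl and the spark lighter where they are.

Things in the scene. Friction and masses are not known exactly. Their poses are not given: they have to be found in the camera images.
- tumbler_steel: Coffee tumbler of bright grey stainless steel, loose, about 90 g: a plain open cup 88 mm tall, outside diameter 53 mm at the foot widening evenly to 60 mm at the mouth (62 mm over the small rolled bead at the very rim), wall 3 mm. Origin: centre of its underside; z up the cup. Starts upright in the davara of another metal.
- tumbler_brass: Coffee tumbler of yellow brass, loose, about 130 g: a plain open cup 88 mm tall, outside diameter 53 mm at the foot widening evenly to 60 mm at the mouth (62 mm over the small rolled bead at the very rim), wall 3 mm. Origin: centre of its underside; z up the cup. Starts upright in the davara of another metal.
- tumbler_copper: Coffee tumbler of red-brown copper, loose, about 120 g: a plain open cup 88 mm tall, outside diameter 53 mm at the foot widening evenly to 60 mm at the mouth (62 mm over the small rolled bead at the very rim), wall 3 mm. Origin: centre of its underside; z up the cup. Starts upright in the davara of another metal.
- davara_steel: Davara (wide round saucer-bowl in which a tumbler stands) of bright grey stainless steel, loose, about 130 g: 36 mm tall, rim diameter 112 mm, foot 82 mm, flat inner floor about 78 mm across, 4 mm above its underside; holds one tumbler. Origin: centre of its underside, z up; stands on the counter (z = 0).
- davara_brass: Davara (wide round saucer-bowl in which a tumbler stands) of yellow brass, loose, about 190 g: 36 mm tall, rim diameter 112 mm, foot 82 mm, flat inner floor about 78 mm across, 4 mm above its underside; holds one tumbler. Origin: centre of its underside, z up; stands on the counter (z = 0).
- davara_copper: Davara (wide round saucer-bowl in which a tumbler stands) of red-brown copper, loose, about 170 g: 36 mm tall, rim diameter 112 mm, foot 82 mm, flat inner floor about 78 mm across, 4 mm above its underside; holds one tumbler. Origin: centre of its underside, z up; stands on the counter (z = 0).
- cork_mat: Round cork pot mat, 130 mm across, 8 mm thick, fixed to the counter, empty at the start: a free spot to stand a tumbler. Origin: centre of its underside; top surface 8 mm higher.
- glass_bottle: Empty dark brown-green glass bottle standing upright, 70 mm across, 213 mm tall, loose. Origin: centre of its underside. Leave it alone.
- wooden_bowl: Small round dark wooden bowl, 110 mm across the rim, 48 mm tall, loose. Origin: centre of its underside. Leave it alone.
- spark_lighter: Black push-button spark lighter with a steel barrel lying on the counter, 180 mm long along its x axis (barrel to +x), 25 mm across at most, loose. Origin: on the counter under its middle. Leave it alone.
Things that resemble listed ones, but are neither listed nor needed, are in the scene too. Leave any blue or purple look-alike of the tumbler_steel alone.

How it is judged:
At the end, for the whole second after the job is handed in: Each tumbler stands upright (within 0.08 rad) and flat on the inner floor of the davara of its own metal, within 16 mm of its centre, released and at rest; every davara within 30 mm of its start and level; the glass bottle, wooden bowl and spark lighter within 20 mm of their starts (horizontal distance between tumbler_steel and davara_steel below 0.016 m and z of tumbler_steel in the frame of davara_steel between 0 and 0.008 m and angle between each of tumbler_steel, davara_steel, tumbler_brass, davara_brass, tumbler_copper, davara_copper's own z axis and vertical below 0.08 rad and distance of each of davara_steel, davara_brass, davara_copper from where it was at the start of the episode below 0.03 m and linear speed of each of tumbler_steel, tumbler_brass, tumbler_copper below 0.02 m/s and horizontal distance between tumbler_brass and davara_brass below 0.016 m and z of tumbler_brass in the frame of davara_brass between 0 and 0.008 m and horizontal distance between tumbler_copper and davara_copper below 0.016 m and z of tumbler_copper in the frame of davara_copper between 0 and 0.008 m and distance of each of glass_bottle, wooden_bowl, spark_lighter from where it was at the start of the episode below 0.02 m); the robot touches nothing.
It fails at once if a tumbler tipped over (more than 0.5 rad from upright) (angle between any of tumbler_steel, tumbler_brass, tumbler_copper's own z axis and vertical above 0.5 rad).
It fails at once if a tumbler dropped (falling faster than 0.6 m/s, about 20 mm of free fall, out of the fingers) ((linear speed of tumbler_steel above 0.6 m/s and contact force between tumbler_steel and the fingers below 0.02 N) or (linear speed of tumbler_brass above 0.6 m/s and contact force between tumbler_brass and the fingers below 0.02 N) or (linear speed of tumbler_copper above 0.6 m/s and contact force between tumbler_copper and the fingers below 0.02 N)).
It fails at once if a davara shifted by more than 30 mm (distance of any of davara_steel, davara_brass, davara_copper from where it was at the start of the episode above 0.03 m).
It fails at once if the glass bottle, the wooden bowl or the spark lighter moved by more than 20 mm (distance of any of glass_bottle, wooden_bowl, spark_lighter from where it was at the start of the episode above 0.02 m).
It also fails if it takes over 96 s, if anything falls off the work surface, if the arm or the gripper's body presses on something with over 40 N, if the wrist force passes 120 N, or if a joint passes its speed limit or range.

### The arm

A 6-joint arm with a two-finger parallel gripper is mounted at the origin on the work surface. World frame = base frame: x ahead of the robot, y to its left, z up, the work surface at z = 0. Lengths are in m, angles in rad, forces in N, time in s.
With the tool pointing down it reaches from about 0.375 to 0.9 m from the base axis. Payload 3.1 kg.
Tool frame: the origin (TCP) lies at the very end of the fingers, on their centre line; the grasp point (between the pads) lies 19 mm behind it (manip.pinch_z is the distance from the TCP to the grasp point, in m); z points along the fingers, y is the direction in which the jaws open and shut (so a half turn about z gives the same grasp; the last joint's range is limited). The gripper opens to 85 mm and grips with 20 to 120 N. Pads are 22 mm wide; open, the fingers measure 114 mm over their backs; the gripper's body (76 mm by 85 mm) begins 54 mm behind the grasp point. The pads swing forward as they close: fully open they stand 13 mm farther back than shut.
Start: joints at [0.987, 0.527, 1.433, -0, 1.181, -0.178], TCP at [0.247, 0.574, 0.231] pointing down, gripper open.
Joint ranges: [-3.08, 3.08], [-0.75, 2.2], [0.22, 2.44], [-1.43, 4.57], [0, 2.65], [-2.85, 2.85]. Speed limits (rad/s): [2.79, 2.79, 3.14, 3.14, 3.14, 3.14].

### API

Orientations are given as a unit quaternion [x, y, z, w].
In Python, from station import manip gives the robot as it stands.
- The arm moves only by the tool drive_tool, never from a script. Its argument "increments" is a list of rows, each a list of 7 numbers: the closure in counts, from 0 (fully open) to 255 (shut), then the shift along the tool's x, y, z in cm, then the turn, a rotation vector about the tool's x, y, z in rad. A call has 1 to 20 rows; each row is the pose to reach, as a shift and turn from the pose commanded when the call began, along the tool's axes at that moment; what a row does not reach only later rows make up. A row lasts 1/10 s, in which the tool goes at most 50 mm and 8.59 degrees, less where a joint would pass 70% of its speed; a pose out of reach is approached as far as the arm can. A call with a gripper value outside its range is refused whole. The fingers move at their own pace and stop on an object; "force" is the grip in N (left out, the last holds). Time passes only in rows, so rows that repeat a pose let the fingers close. It gives the time, the measured TCP pose, the force and the opening at its end, in the units of the state.
- manip.sense(): the state, without advancing time (a new reading comes with each control period).
- manip.snapshot(name): name is "scene" or "top" or "wrist"; returns the picture (480x640x3 uint8, red, green, blue); there is no depth.
- manip.camera_model(name): a dict with "mtx" (3x3 intrinsics, pixels), "cam_to_world" (4x4, takes a point from camera to world coordinates). Camera axes: x right, y down, z forward; pixel columns grow to the right and rows downward; lengths in m; the calibration is good to about 2 mm. A picture is of the moment at which its call begins: read the wrist's pose just before it. camera_model takes no time and is no camera call; for the wrist camera it gives the pose at the moment of the call.
- manip.sign_off(): hands the job in, once; it reports no verdict.
The state is a dict: "t": time; "q": joint angles; "qd": joint speeds; "tau": joint torques, N m; "tcp_pos": TCP position; "tool_rot": TCP orientation; "force": force on the tool from outside, world axes, zero at the start; "ft_torque": the same for the moment, N m; "finger_gap": opening from 0.0 (shut) to 1.0 (fully open).
Only numpy, scipy, OpenCV 4.12 (cv2) and the standard library are available. Lean on these libraries where they do the work, as an engineer would, in place of code of your own. Each camera call takes 0.05 s, during which the arm holds its last target. There are 200 camera calls.

## Working session

There is one attempt and no reset: what is moved stays moved. The work goes in short steps, Python scripts to look and compute and a tool call to move; the robot and the scene stay as the last step left them, time stands still between calls to the robot, and variables do not carry over. Pictures are saved under pics/ and viewed, about 12 in all and at most 16, crops included, and the job is handed in when it is done.

Besides the shell and the picture viewer there is one more tool, called after "Emit:" by a JSON object that holds its "method" and its "body". drive_tool: Moves the arm, as the interface text tells. Its arguments: {"type":"object","properties":{"increments":{"type":"array","items":{"type":"array","items":{"type":"number"}}},"force":{"type":"number"}},"required":["increments"]}

```bash
mkdir -p pics; python3 - <<'E'
from station import manip
import cv2
s=manip.sense();print(s)
for n in("scene","top"):
    cv2.imwrite(f"pics/{n}0.png",manip.snapshot(n)[:,:,::-1]);c=manip.camera_model(n);print(n,c)
E
```

```text
{'t': 0.0, 'q': array([ 9.86497050e-01,  5.28439386e-01,  1.43392664e+00, -1.18550496e-05,
        1.18140521e+00, -1.78510076e-01]), 'qd': array([-7.06093893e-05, -9.57541173e-04, -4.93488979e-04,  1.42214612e-03,
        6.63078208e-04,  8.34995827e-05]), 'tau': array([-7.99273621e-04, -4.42352557e+01, -1.78021306e+01, -2.41771577e-04,
        8.50607583e-03,  2.50648202e-05]), 'tcp_pos': array([0.24628738, 0.5736333 , 0.23034234]), 'tool_rot': array([ 2.01503066e-01,  9.79487278e-01, -1.01306050e-03, -4.00374510e-04]), 'force': array([-0.42647134,  0.0302279 , -0.4293647 ]), 'ft_torque': array([-0.00016719, -0.04331029, -0.00646107]), 'finger_gap': 1.0034984438501802}
scene {'mtx': array([[520.9667952 ,   0.        , 319.3879528 ],
       [  0.        , 520.9667952 , 241.96215886],
       [  0.        ,   0.        ,   1.        ]]), 'cam_to_world': array([[-0.80209418,  0.4840131 , -0.34982315,  0.94344446],
       [ 0.59718992,  0.64710512, -0.47394004,  0.51914923],
       [-0.00302084, -0.58905541, -0.808087  ,  0.85926324],
       [ 0.        ,  0.        ,  0.        ,  1.        ]])}
top {'mtx': array([[613.97909204,   0.        , 330.78992646],
       [  0.        , 613.97909204, 234.07950698],
       [  0.        ,   0.        ,   1.        ]]), 'cam_to_world': array([[ 0.01950233, -0.99856818,  0.04981211,  0.49475145],
       [-0.9998027 , -0.01966588, -0.00279546,  0.05359936],
       [ 0.00377106, -0.04974776, -0.99875469,  1.12027566],
       [ 0.        ,  0.        ,  0.        ,  1.        ]])}
```

View pics/scene0.png

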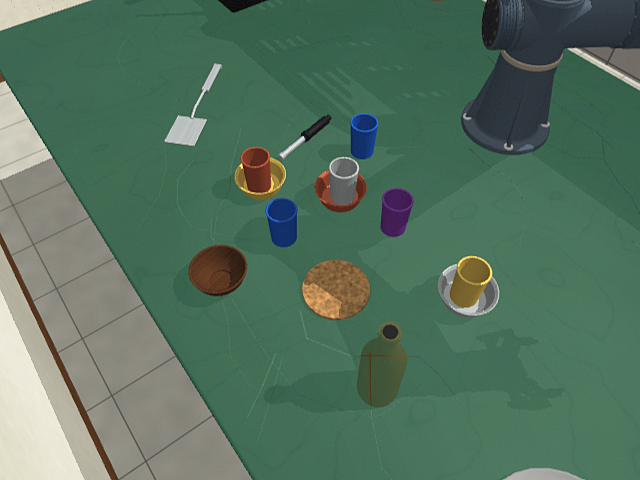

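View pics/top0.png

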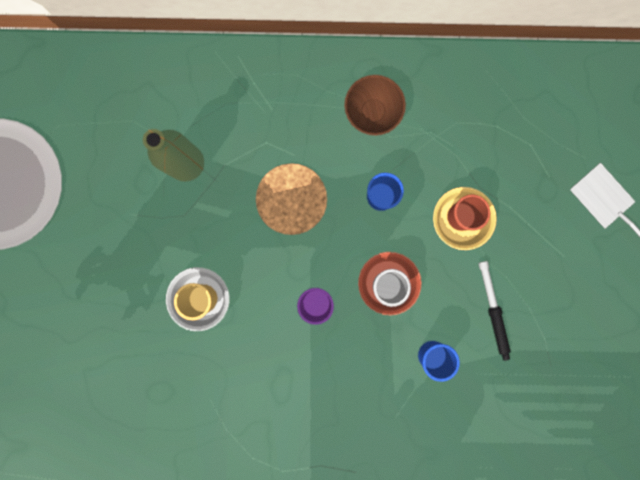

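The tumblers are distinct in colour:
- Brass tumbler in the steel davara, top view (198,299).
- Steel tumbler in the copper davara, (390,284).
- Copper tumbler in the brass davara, (464,218).

The blue cups at (385,192) and (440,361) and the purple one at (316,306) are the look-alikes. Next I measure everything in the top view and check it against the scene view.

```bash
cat > h.py <<'E'
import numpy as np,cv2
from scipy.optimize import least_squares
def cast(cam,uv,z):
    M=cam["cam_to_world"];d=np.c_[uv,np.ones(len(uv))]@np.linalg.inv(cam["mtx"]).T@M[:3,:3].T
    return (M[:3,3]+d*((z-M[2,3])/d[:,2])[:,None])[:,:2]
def masks(im):
    hsv=cv2.cvtColor(im,cv2.COLOR_RGB2HSV);h,s,v=[hsv[...,i].astype(int) for i in range(3)]
    return {"copper":((h<13)|(h>172))&(s>100),"brass":(h>=15)&(h<34)&(s>70),"steel":(s<55)&(v>70),
            "blue":(h>105)&(h<160)&(s>100),"fg":~((h>60)&(h<100)&(s>50))}
def blob(m,uv,win):
    w=np.zeros(m.shape,np.uint8);u,v=uv
    w[max(0,v-win):v+win,max(0,u-win):u+win]=m[max(0,v-win):v+win,max(0,u-win):u+win]
    w=cv2.morphologyEx(w,cv2.MORPH_OPEN,np.ones((3,3),np.uint8))
    c=max(cv2.findContours(w,0,cv2.CHAIN_APPROX_NONE)[0],key=cv2.contourArea)
    return cv2.convexHull(c)[:,0].astype(float)
def circ(P,r=None,cam=None):
    """robust circle; with cam, only points on the side away from the camera"""
    c=(P.min(0)+P.max(0))/2
    if cam is not None:
        o=cam["cam_to_world"][:2,3];d=(c-o)/np.linalg.norm(c-o);P=P[(P-c)@d>-0.004]
    f=lambda p:np.linalg.norm(P-p[:2],axis=1)-(p[2] if r is None else r)
    s=least_squares(f,[*c]+([0.04] if r is None else []),loss="soft_l1",f_scale=.001)
    return s.x,np.abs(f(s.x)).mean()
E
python3 - <<'E'
from h import *
from station import manip
im={n:cv2.imread(f"pics/{n}0.png")[:,:,::-1].copy() for n in("top","scene")}
cam={n:manip.camera_model(n) for n in im}
T={"brassT":("brass",.092,.031,(195,301),(472,282)),"steelT":("steel",.092,.031,(391,288),(343,182)),"copperT":("copper",.092,.031,(470,212),(256,170)),
"blueA":("blue",.088,.031,(385,192),(283,222)),"blueB":("blue",.088,.031,(440,361),(363,136)),"purple":("blue",.088,.031,(316,306),(396,212)),
"steelD":("fg",.036,.056,(198,299),(469,290)),"copperD":("fg",.036,.056,(390,284),(341,190)),"brassD":("fg",.036,.056,(464,218),(260,178)),
"mat":("fg",.008,.065,(292,199),(336,289)),"bowl":("fg",.048,.055,(375,104),(218,270))}
for k,(c,z,r,a,b) in T.items():
  for n,uv in(("top",a),("scene",b)):
    P=cast(cam[n],blob(masks(im[n])[c],uv,38 if n=="top" else 40),z)
    far=cam[n] if (k[-1]!="D" and k not in("mat","bowl")) or n=="scene" else None
    if k[-1]=="D" and n=="scene":  # near side: cup top may hide far rim
        pass
    x,e=circ(P,r,far);y,_=circ(P,None,far)
    print(k,n,np.round(x*1000,1),"err",round(e*1000,2),"free",np.round(y*1000,1))
print(cast(cam["top"],[[153,139]],.213),cast(cam["top"],[[484,264],[505,357]],.012))
E
```

```text
brassT top [428.9 279.9] err 0.13 free [428.9 280.1  30.9]
brassT scene [431.  280.3] err 0.34 free [430.5 280.   30.5]
steelT top [458.5 -52.7] err 0.2 free [458.7 -52.3  31.3]
steelT scene [459.4 -52.8] err 0.43 free [459.  -53.3  30.5]
copperT top [ 587.7 -184.7] err 0.43 free [ 588.  -185.7   30.2]
copperT scene [ 588.4 -184.9] err 0.6 free [ 587.8 -186.2   29.9]
blueA top [621.7 -39. ] err 0.38 free [622.6 -39.7  30.1]
blueA scene [623.6 -38.3] err 0.41 free [622.9 -39.3  30.1]
blueB top [ 336.  -136.2] err 0.15 free [ 335.8 -136.5   30.8]
blueB scene [ 336.7 -135.9] err 0.46 free [ 335.8 -136.4   30.2]
purple top [428.   74.3] err 0.77 free [425.7  74.8  29.3]
purple scene [427.7  76.6] err 0.3 free [427.   76.   30.3]
steelD top [430.2 283.5] err 0.76 free [430.1 283.5  56.8]
steelD scene [415.  275.8] err 3.29 free [412.4 271.2  52.2]
copperD top [464.6 -54.4] err 1.0 free [464.5 -54.4  57. ]
copperD scene [445.1 -75. ] err 3.07 free [444.6 -75.1  55.7]
brassD top [ 581.9 -184.4] err 1.46 free [ 581.9 -185.3   57.6]
brassD scene [ 570.4 -212.9] err 3.56 free [ 570.  -213.2   55.5]
mat top [613.5 124. ] err 1.07 free [613.5 124.1  66.1]
mat scene [614. 124.] err 0.28 free [613.9 124.   64.9]
bowl top [778.8 -22.3] err 0.2 free [778.8 -22.3  55.2]
bowl scene [779.9 -22.1] err 0.38 free [779.6 -23.   54.3]
[[0.67654713 0.31857608]] [[ 0.5014176  -0.22699458]
 [ 0.33574276 -0.26581995]]
```

```bash
cat > go.py <<'E'
import sys,numpy as np
from station import manip
from scipy.spatial.transform import Rotation as R
s=manip.sense();r=R.from_quat(s["tool_rot"])
print("t",round(s["t"],2),"tcp",np.round(s["tcp_pos"],4),"gap",round(s["finger_gap"],3),"F",np.round(s["force"],1),"q",np.round(s["q"],2),"tilt",np.round(r.as_matrix()[2],4),"yaw",np.round(r.as_matrix()[:2,1],3))
for a in sys.argv[1:]:
    p=np.array(eval(a));print(a,"-> cm",np.round(r.inv().apply(p-s["tcp_pos"])*100,2))
E
python3 go.py "[.459,-.053,.2]" "[.459,-.053,.10]"
```

```text
t 0.1 tcp [0.2463 0.5737 0.2304] gap 0.999 F [0.1 0.3 0.3] q [ 0.99  0.53  1.43 -0.    1.18 -0.18] tilt [ 3.0e-04 -1.9e-03 -1.0e+00] yaw [0.395 0.919]
[.459,-.053,.2] -> cm [-44.28 -49.18   3.12]
[.459,-.053,.10] -> cm [-44.28 -49.16  13.12]
```

Emit:
{"method": "drive_tool", "body": {"increments": [[0,-44.3,-49.2,3.1,0,0,0],[0,-44.3,-49.2,3.1,0,0,0],[0,-44.3,-49.2,3.1,0,0,0],[0,-44.3,-49.2,3.1,0,0,0],[0,-44.3,-49.2,3.1,0,0,0],[0,-44.3,-49.2,3.1,0,0,0],[0,-44.3,-49.2,3.1,0,0,0],[0,-44.3,-49.2,3.1,0,0,0],[0,-44.3,-49.2,3.1,0,0,0],[0,-44.3,-49.2,3.1,0,0,0],[0,-44.3,-49.2,3.1,0,0,0],[0,-44.3,-49.2,3.1,0,0,0],[0,-44.3,-49.2,3.1,0,0,0],[0,-44.3,-49.2,3.1,0,0,0],[0,-44.3,-49.2,3.1,0,0,0],[0,-44.3,-49.2,3.1,0,0,0],[0,-44.3,-49.2,3.1,0,0,0]], "force": 25}}

```text
t: 1.8
tcp_pos: [0.4582, -0.0508, 0.2001]
tool_rot: [0.201, 0.98, 0.0, -0.001]
force: [-0.1, -0.3, 0.2]
finger_gap: 0.999
```

```bash
python3 go.py "[.459,-.053,.10]" "[.459,-.053,.05]"
```

```text
t 1.8 tcp [ 0.4582 -0.0508  0.2001] gap 0.999 F [-0.1 -0.3  0.2] q [-0.35  0.36  1.86  0.    0.92 -1.52] tilt [ 1.9e-03  2.0e-04 -1.0e+00] yaw [0.393 0.92 ]
[.459,-.053,.10] -> cm [-0.18 -0.18 10.01]
[.459,-.053,.05] -> cm [-0.19 -0.18 15.01]
```

Emit:
{"method": "drive_tool", "body": {"increments": [[0,0,0,3,0,0,0],[0,0,0,6,0,0,0],[0,0,0,9,0,0,0],[0,0,0,9,0,0,0],[0,0,0,9,0,0,0]]}}

```text
t: 2.3
tcp_pos: [0.459, -0.0513, 0.1105]
tool_rot: [0.2, 0.98, 0.0, -0.001]
force: [-1.1, 0.1, 0.8]
finger_gap: 0.998
```

```bash
python3 go.py "[.459,-.053,.05]"; python3 -c "
from station import manip;import cv2
cv2.imwrite('pics/w1.png',manip.snapshot('wrist')[:,:,::-1])"
```

```text
t 2.3 tcp [ 0.459  -0.0513  0.1105] gap 0.998 F [-1.1  0.1  0.8] q [-0.35  0.52  1.94  0.    0.68 -1.52] tilt [ 0.0014 -0.     -1.    ] yaw [0.393 0.92 ]
[.459,-.053,.05] -> cm [-0.07 -0.15  6.05]
```

View pics/w1.png

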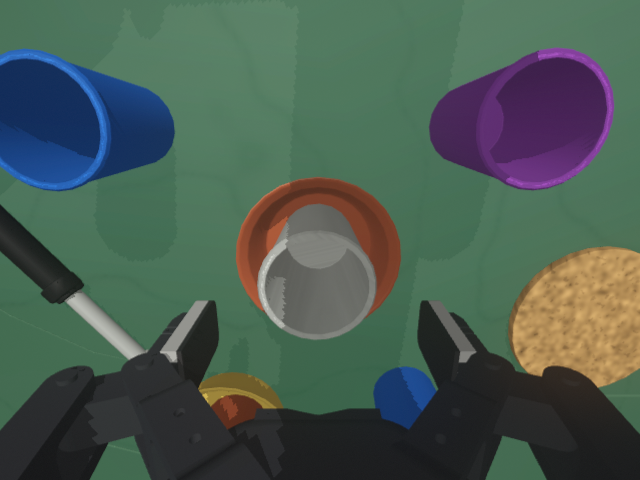

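The steel cup (rim centred at about (317,285)) sits midway between the open fingers. I descend and grip.

Emit:
{"method": "drive_tool", "body": {"increments": [[0,0,-0.1,2,0,0,0],[0,0,-0.1,4,0,0,0],[0,0,-0.1,6.1,0,0,0],[0,0,-0.1,6.1,0,0,0],[0,0,-0.1,6.1,0,0,0],[70,0,-0.1,6.1,0,0,0],[80,0,-0.1,6.1,0,0,0],[120,0,-0.1,6.1,0,0,0],[120,0,-0.1,6.1,0,0,0],[120,0,-0.1,6.1,0,0,0],[120,0,-0.1,6.1,0,0,0],[120,0,-0.1,6.1,0,0,0]], "force": 25}}

```text
t: 3.55
tcp_pos: [0.4602, -0.0538, 0.0509]
tool_rot: [0.201, 0.979, -0.0, 0.002]
force: [0.8, 1.1, 7.2]
finger_gap: 0.7
```

```bash
python3 go.py "[.459,-.053,.175]" "[.614,.124,.175]"
```

```text
t 3.55 tcp [ 0.4602 -0.0538  0.0509] gap 0.7 F [0.8 1.1 7.2] q [-0.36  0.64  1.98  0.    0.52 -1.52] tilt [-3.4e-03  4.0e-04 -1.0e+00] yaw [0.395 0.919]
[.459,-.053,.175] -> cm [  0.1    0.03 -12.41]
[.614,.124,.175] -> cm [ -7.15  22.41 -12.38]
```

Emit:
{"method": "drive_tool", "body": {"increments": [[120,0,0,-1,0,0,0],[120,0,0,-3,0,0,0],[120,0,0,-6,0,0,0],[120,0,0,-9,0,0,0],[120,0,0,-11.5,0,0,0],[120,0,0,-12.4,0,0,0],[120,-0.5,1.5,-12.4,0,0,0],[120,-1.3,4.2,-12.4,0,0,0],[120,-2.2,7,-12.4,0,0,0],[120,-3.2,10,-12.4,0,0,0],[120,-4.1,13,-12.4,0,0,0],[120,-5.1,16,-12.4,0,0,0],[120,-6,19,-12.4,0,0,0],[120,-6.8,21.3,-12.4,0,0,0],[120,-7.1,22.2,-12.4,0,0,0],[120,-7.2,22.4,-12.4,0,0,0],[120,-7.2,22.4,-12.4,0,0,0],[120,-7.2,22.4,-12.4,0,0,0]]}}

```text
t: 5.35
tcp_pos: [0.6125, 0.1228, 0.173]
tool_rot: [0.202, 0.979, -0.0, -0.001]
force: [0.2, -0.7, -1.0]
finger_gap: 0.695
```

```bash
python3 go.py "[.614,.124,.08]" "[.614,.124,.056]"; python3 -c "
from station import manip;import cv2,numpy as np
a=manip.snapshot('wrist')[:,:,::-1];b=manip.snapshot('scene')[:,:,::-1];cv2.imwrite('pics/s1.png',b)
cv2.imwrite('pics/w2.png',np.hstack([cv2.resize(a,(400,300)),b[100:400,150:550]]))"
```

```text
t 5.35 tcp [0.6125 0.1228 0.173 ] gap 0.695 F [ 0.2 -0.7 -1. ] q [ 0.02  0.6   1.49 -0.    1.06 -1.14] tilt [ 0.0015 -0.0011 -1.    ] yaw [0.396 0.918]
[.614,.124,.08] -> cm [-0.1   0.18  9.3 ]
[.614,.124,.056] -> cm [-0.1   0.18 11.7 ]
```

View pics/w2.png

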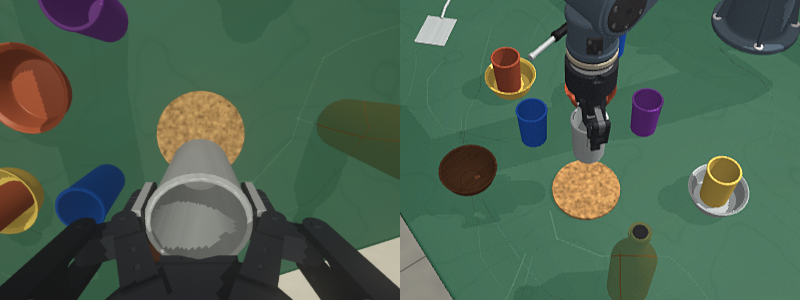

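Emit:
{"method": "drive_tool", "body": {"increments": [[120,0,0.1,2,0,0,0],[120,0,0.1,5,0,0,0],[120,0,0.1,8,0,0,0],[120,0,0.1,10,0,0,0],[120,0,0.1,11,0,0,0],[120,0,0.1,11.3,0,0,0],[120,0,0.1,11.5,0,0,0],[120,0,0.1,11.5,0,0,0],[120,0,0.1,11.5,0,0,0]]}}

```text
t: 6.35
tcp_pos: [0.6149, 0.1247, 0.0595]
tool_rot: [0.201, 0.979, 0.0, 0.001]
force: [-1.1, 0.3, -1.1]
finger_gap: 0.696
```

Emit:
{"method": "drive_tool", "body": {"increments": [[120,0,0,0.1,0,0,0],[120,0,0,0.2,0,0,0],[120,0,0,0.2,0,0,0],[120,0,0,0.2,0,0,0]]}}

```text
t: 6.75
tcp_pos: [0.614, 0.1247, 0.0564]
tool_rot: [0.201, 0.979, -0.0, -0.0]
force: [-0.0, 0.0, -0.7]
finger_gap: 0.697
```

No contact yet, so I lower further in small steps.

Emit:
{"method": "drive_tool", "body": {"increments": [[120,0,0,0.1,0,0,0],[120,0,0,0.15,0,0,0],[120,0,0,0.15,0,0,0],[120,0,0,0.15,0,0,0]]}}

```text
t: 7.15
tcp_pos: [0.6142, 0.1247, 0.055]
tool_rot: [0.201, 0.979, 0.0, 0.0]
force: [-0.3, 0.8, 1.5]
finger_gap: 0.695
```

Emit:
{"method": "drive_tool", "body": {"increments": [[120,0,0,0.1,0,0,0],[120,0,0,0.1,0,0,0],[70,0,0,0.1,0,0,0],[60,0,0,0.1,0,0,0],[40,0,0,0.1,0,0,0],[0,0,0,0.1,0,0,0],[0,0,0,0.1,0,0,0],[0,0,0,0.1,0,0,0],[0,0,0,-3,0,0,0],[0,0,0,-7,0,0,0],[0,0,0,-12,0,0,0],[0,0,0,-12,0,0,0],[0,0,0,-12,0,0,0]]}}

```text
t: 8.45
tcp_pos: [0.6149, 0.1247, 0.1765]
tool_rot: [0.201, 0.979, 0.0, 0.002]
force: [-0.9, -0.4, -0.4]
finger_gap: 1.0
```

```bash
python3 go.py "[.588,-.185,.175]"; python3 - <<'E'
from h import *
from station import manip
for n in("top","scene"):
    im=manip.snapshot(n);cv2.imwrite(f"pics/{n}2.png",im[:,:,::-1]);c=manip.camera_model(n)
    for k,m,z,r,a,b in(("copperD","copper",.036,.056,(390,284),(341,190)),("steelT","steel",.096,.031,(295,190),(336,250))):
        try:
            P=cast(c,blob(masks(im)[m],a if n=="top" else b,45),z);print(n,k,circ(P,r,c if k=="steelT" else None),circ(P))
        except Exception as e: print(n,k,e)
E
```

```text
t 8.45 tcp [0.6149 0.1247 0.1765] gap 1.0 F [-0.9 -0.4 -0.4] q [ 0.02  0.59  1.48 -0.    1.06 -1.14] tilt [-0.0032  0.0014 -1.    ] yaw [0.395 0.919]
[.588,-.185,.175] -> cm [ -9.76 -29.52   0.14]
top copperD (array([ 0.46447935, -0.05467866]), np.float64(0.0010533024556136077)) (array([ 0.46464658, -0.05456998,  0.05493877]), np.float64(0.00023606371550295892))
top steelT (array([0.64734013, 0.16815637]), np.float64(0.01989961145040897)) (array([0.64380794, 0.12122357, 0.06921214]), np.float64(0.010333398231271518))
scene copperD (array([ 0.56315619, -0.07385976]), np.float64(0.004236870778505679)) (array([ 0.53677723, -0.06751285,  0.033025  ]), np.float64(0.003989969347962946))
scene steelT (array([0.61254254, 0.12492472]), np.float64(0.0024352235558994396)) (array([0.6272158 , 0.14036896, 0.04420687]), np.float64(0.006238374902896866))
```

View pics/top2.png

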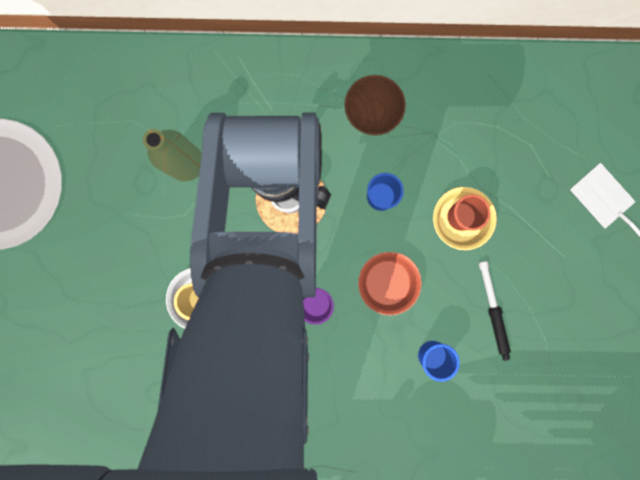

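The steel tumbler is on the mat (295,203). The copper davara (390,283) is empty and unmoved, with its centre at (0.4645,-0.0545). Next comes the copper tumbler.

Emit:
{"method": "drive_tool", "body": {"increments": [[0,-9.8,-29.5,0.1,0,0,0],[0,-9.8,-29.5,0.1,0,0,0],[0,-9.8,-29.5,0.1,0,0,0],[0,-9.8,-29.5,0.1,0,0,0],[0,-9.8,-29.5,0.1,0,0,0],[0,-9.8,-29.5,0.1,0,0,0],[0,-9.8,-29.5,0.1,0,0,0],[0,-9.8,-29.5,0.1,0,0,0],[0,-9.8,-29.5,0.1,0,0,0],[0,-9.8,-29.5,3,0,0,0],[0,-9.8,-29.5,6,0,0,0],[0,-9.8,-29.5,6,0,0,0],[0,-9.8,-29.5,6,0,0,0]]}}

```text
t: 9.85
tcp_pos: [0.5875, -0.1829, 0.1144]
tool_rot: [0.2, 0.98, 0.0, -0.001]
force: [0.2, -0.9, 0.6]
finger_gap: 0.996
```

```bash
python3 go.py "[.588,-.185,.051]"; python3 -c "
from station import manip;import cv2
cv2.imwrite('pics/w3.png',cv2.resize(manip.snapshot('wrist')[:,:,::-1],(480,360)))"
```

```text
t 9.85 tcp [ 0.5875 -0.1829  0.1144] gap 0.996 F [ 0.2 -0.9  0.6] q [-0.48  0.66  1.55  0.    0.93 -1.65] tilt [ 2.2e-03  4.0e-04 -1.0e+00] yaw [0.393 0.92 ]
[.588,-.185,.051] -> cm [-0.15 -0.17  6.34]
```

View pics/w3.png

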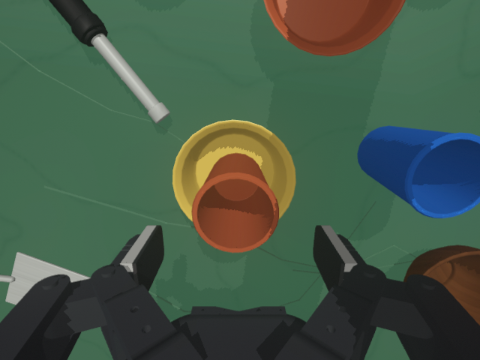

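The copper cup (rim centre (236,212)) is midway between the pads.

Emit:
{"method": "drive_tool", "body": {"increments": [[0,0,-0.1,2,0,0,0],[0,0,-0.1,4,0,0,0],[0,0,-0.1,6.3,0,0,0],[0,0,-0.1,6.3,0,0,0],[0,0,-0.1,6.3,0,0,0],[70,0,-0.1,6.3,0,0,0],[80,0,-0.1,6.3,0,0,0],[120,0,-0.1,6.3,0,0,0],[120,0,-0.1,6.3,0,0,0],[120,0,-0.1,6.3,0,0,0],[120,0,-0.1,6.3,0,0,0],[120,0,-0.1,6.3,0,0,0]], "force": 25}}

```text
t: 11.1
tcp_pos: [0.5885, -0.1864, 0.0538]
tool_rot: [0.202, 0.979, -0.0, 0.002]
force: [-0.1, 1.0, 5.8]
finger_gap: 0.687
```

```bash
python3 go.py "[.588,-.185,.175]" "[.4645,-.0545,.175]"
```

```text
t 11.1 tcp [ 0.5885 -0.1864  0.0538] gap 0.687 F [-0.1  1.   5.8] q [-0.49  0.75  1.58  0.    0.8  -1.65] tilt [-0.0036 -0.     -1.    ] yaw [0.395 0.919]
[.588,-.185,.175] -> cm [  0.06   0.11 -12.12]
[.4645,-.0545,.175] -> cm [ 16.56   7.22 -12.18]
```

Emit:
{"method": "drive_tool", "body": {"increments": [[120,0,0,-1,0,0,0],[120,0,0,-3,0,0,0],[120,0,0,-6,0,0,0],[120,0,0,-9,0,0,0],[120,0,0,-11.5,0,0,0],[120,0,0,-12.2,0,0,0],[120,1.5,0.7,-12.2,0,0,0],[120,4,1.8,-12.2,0,0,0],[120,7,3.1,-12.2,0,0,0],[120,10,4.4,-12.2,0,0,0],[120,13,5.7,-12.2,0,0,0],[120,15.4,6.8,-12.2,0,0,0],[120,16.4,7.2,-12.2,0,0,0],[120,16.5,7.2,-12.2,0,0,0],[120,16.5,7.2,-12.2,0,0,0],[120,16.5,7.2,-12.2,0,0,0]]}}

```text
t: 12.7
tcp_pos: [0.4657, -0.0559, 0.1739]
tool_rot: [0.202, 0.979, -0.0, 0.001]
force: [0.2, -0.5, -1.9]
finger_gap: 0.683
```

```bash
python3 go.py "[.4645,-.0545,.1]" "[.4645,-.0545,.056]"
```

```text
t 12.7 tcp [ 0.4657 -0.0559  0.1739] gap 0.683 F [ 0.2 -0.5 -1.9] q [-0.36  0.41  1.88 -0.    0.85 -1.52] tilt [-2.1e-03 -1.0e-04 -1.0e+00] yaw [0.395 0.919]
[.4645,-.0545,.1] -> cm [0.18 0.08 7.39]
[.4645,-.0545,.056] -> cm [ 0.19  0.08 11.79]
```

Emit:
{"method": "drive_tool", "body": {"increments": [[120,0.1,0.1,2,0,0,0],[120,0.1,0.1,5,0,0,0],[120,0.1,0.1,8,0,0,0],[120,0.1,0.1,10,0,0,0],[120,0.1,0.1,11,0,0,0],[120,0.1,0.1,11.4,0,0,0],[120,0.1,0.1,11.6,0,0,0],[120,0.1,0.1,11.6,0,0,0],[120,0.1,0.1,11.6,0,0,0]]}}

```text
t: 13.6
tcp_pos: [0.4642, -0.0536, 0.0586]
tool_rot: [0.201, 0.979, -0.0, 0.001]
force: [-0.3, 0.5, -0.8]
finger_gap: 0.687
```

Emit:
{"method": "drive_tool", "body": {"increments": [[120,0,0,0.1,0,0,0],[120,0,0,0.2,0,0,0],[120,0,0,0.3,0,0,0],[120,0,0,0.3,0,0,0],[120,0,0,0.3,0,0,0]]}}

```text
t: 14.1
tcp_pos: [0.4635, -0.0533, 0.0548]
tool_rot: [0.201, 0.979, 0.0, -0.0]
force: [-0.1, -0.0, -1.3]
finger_gap: 0.691
```

Emit:
{"method": "drive_tool", "body": {"increments": [[120,0,0,0.1,0,0,0],[120,0,0,0.2,0,0,0],[120,0,0,0.2,0,0,0],[120,0,0,0.2,0,0,0]]}}

```text
t: 14.5
tcp_pos: [0.4639, -0.0533, 0.0538]
tool_rot: [0.201, 0.979, -0.0, 0.001]
force: [-1.7, 1.7, 9.0]
finger_gap: 0.686
```

Contact is felt (9 N), so I release and retreat.

Emit:
{"method": "drive_tool", "body": {"increments": [[120,0,0,-0.05,0,0,0],[70,0,0,-0.05,0,0,0],[60,0,0,-0.05,0,0,0],[40,0,0,-0.05,0,0,0],[0,0,0,-0.05,0,0,0],[0,0,0,-0.05,0,0,0],[0,0,0,-0.05,0,0,0],[0,0,0,-3,0,0,0],[0,0,0,-7,0,0,0],[0,0,0,-12,0,0,0],[0,0,0,-12,0,0,0],[0,0,0,-12,0,0,0]]}}

```text
t: 15.7
tcp_pos: [0.4641, -0.0535, 0.1739]
tool_rot: [0.201, 0.979, -0.0, 0.002]
force: [-0.2, -0.0, -1.3]
finger_gap: 1.002
```

```bash
python3 go.py "[.430,.280,.175]"; python3 - <<'E'
from h import *
from station import manip
im=manip.snapshot("top");cv2.imwrite("pics/top3.png",im[:,:,::-1]);c=manip.camera_model("top")
P=cast(c,blob(masks(im)["brass"],(464,218),40),.036);print("brassD",circ(P,.056),circ(P))
E
```

```text
t 15.7 tcp [ 0.4641 -0.0535  0.1739] gap 1.002 F [-0.2 -0.  -1.3] q [-0.35  0.41  1.88 -0.    0.85 -1.52] tilt [-3.2e-03  2.0e-04 -1.0e+00] yaw [0.395 0.919]
[.430,.280,.175] -> cm [16.3  29.3  -0.16]
brassD (array([ 0.58187524, -0.18574021]), np.float64(0.0002453008022083273)) (array([ 0.58187111, -0.18576289,  0.05622813]), np.float64(0.00016507213883858664))
```

Emit:
{"method": "drive_tool", "body": {"increments": [[0,16.3,29.3,-0.1,0,0,0],[0,16.3,29.3,-0.1,0,0,0],[0,16.3,29.3,-0.1,0,0,0],[0,16.3,29.3,-0.1,0,0,0],[0,16.3,29.3,-0.1,0,0,0],[0,16.3,29.3,-0.1,0,0,0],[0,16.3,29.3,-0.1,0,0,0],[0,16.3,29.3,-0.1,0,0,0],[0,16.3,29.3,-0.1,0,0,0],[0,16.3,29.3,-0.1,0,0,0],[0,16.3,29.3,3,0,0,0],[0,16.3,29.3,6,0,0,0],[0,16.3,29.3,6,0,0,0],[0,16.3,29.3,6,0,0,0]]}}

```text
t: 17.15
tcp_pos: [0.4295, 0.2789, 0.1125]
tool_rot: [0.203, 0.979, -0.001, -0.001]
force: [-0.0, 0.9, -0.0]
finger_gap: 0.997
```

```bash
python3 go.py "[.430,.280,.051]"; python3 - <<'E'
from h import *
from station import manip
w=manip.snapshot("wrist")
im=manip.snapshot("top");c=manip.camera_model("top");cv2.imwrite("pics/w4.png",np.hstack([cv2.resize(w,(400,300)),im[130:430,240:640]])[:,:,::-1])
for k,m,z,r,uv in(("copperT","copper",.092,.031,(390,288)),):
    P=cast(c,blob(masks(im)[m],uv,40),z);print(k,circ(P,.056*1.06))
E
```

```text
t 17.15 tcp [0.4295 0.2789 0.1125] gap 0.997 F [-0.   0.9 -0. ] q [ 0.36  0.56  1.82 -0.    0.76 -0.81] tilt [ 0.0014 -0.0015 -1.    ] yaw [0.397 0.918]
[.430,.280,.051] -> cm [-0.01  0.14  6.15]
copperT (array([ 0.4588396 , -0.05022561]), np.float64(0.006375121395244533))
```

View pics/w4.png

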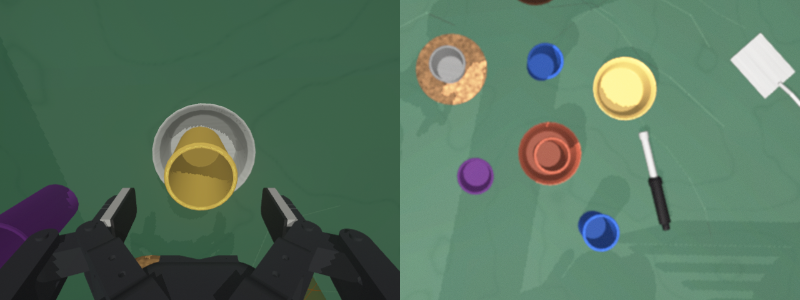

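The brass cup (rim centre (201,176)) is centred between the pads. Copper stands upright in its davara and steel stands on the mat. I grip the brass.

Emit:
{"method": "drive_tool", "body": {"increments": [[0,0,0.05,2,0,0,0],[0,0,0.05,4,0,0,0],[0,0,0.05,6.0,0,0,0],[0,0,0.05,6.0,0,0,0],[0,0,0.05,6.0,0,0,0],[70,0,0.05,6.0,0,0,0],[80,0,0.05,6.0,0,0,0],[120,0,0.05,6.0,0,0,0],[120,0,0.05,6.0,0,0,0],[120,0,0.05,6.0,0,0,0],[120,0,0.05,6.0,0,0,0],[120,0,0.05,6.0,0,0,0]], "force": 25}}

```text
t: 18.45
tcp_pos: [0.4305, 0.2809, 0.0542]
tool_rot: [0.201, 0.979, 0.001, 0.001]
force: [-1.2, -1.4, 5.9]
finger_gap: 0.675
```

```bash
python3 go.py "[.43,.28,.175]" "[.582,-.186,.185]"
```

```text
t 18.45 tcp [0.4305 0.2809 0.0542] gap 0.675 F [-1.2 -1.4  5.9] q [ 0.36  0.67  1.85 -0.    0.62 -0.8 ] tilt [-0.0019  0.0017 -1.    ] yaw [0.395 0.919]
[.43,.28,.175] -> cm [-1.000e-02 -8.000e-02 -1.208e+01]
[.582,-.186,.185] -> cm [-32.37 -36.9  -13.08]
```

Emit:
{"method": "drive_tool", "body": {"increments": [[120,0,0,-1,0,0,0],[120,0,0,-3,0,0,0],[120,0,0,-6,0,0,0],[120,0,0,-9,0,0,0],[120,0,0,-12,0,0,0],[120,0,0,-13.1,0,0,0],[120,0,0,-13.1,0,0,0],[120,-1,-1.1,-13.1,0,0,0],[120,-3,-3.4,-13.1,0,0,0],[120,-5,-5.7,-13.1,0,0,0],[120,-7,-8,-13.1,0,0,0],[120,-9,-10.3,-13.1,0,0,0],[120,-11,-12.5,-13.1,0,0,0],[120,-13,-14.8,-13.1,0,0,0],[120,-15,-17.1,-13.1,0,0,0],[120,-16,-18.2,-13.1,0,0,0]]}}

```text
t: 20.05
tcp_pos: [0.5045, 0.0473, 0.182]
tool_rot: [0.203, 0.979, -0.0, -0.002]
force: [-0.2, 0.3, -2.1]
finger_gap: 0.678
```

Emit:
{"method": "drive_tool", "body": {"increments": [[120,-1,-1.2,0,0,0,0],[120,-3,-3.4,0,0,0,0],[120,-5,-5.7,0,0,0,0],[120,-7,-8,0,0,0,0],[120,-9,-10.3,0,0,0,0],[120,-11,-12.6,0,0,0,0],[120,-13,-14.9,0,0,0,0],[120,-15,-17.1,0,0,0,0],[120,-16,-18.3,0,0,0,0],[120,-16.4,-18.7,0,0,0,0],[120,-16.4,-18.7,0,0,0,0],[120,-16.4,-18.7,0,0,0,0]]}}

```text
t: 21.25
tcp_pos: [0.5808, -0.1847, 0.1834]
tool_rot: [0.201, 0.98, 0.001, -0.001]
force: [-0.1, -0.3, -2.3]
finger_gap: 0.674
```

```bash
python3 go.py "[.582,-.186,.1]" "[.582,-.186,.059]"
```

```text
t 21.25 tcp [ 0.5808 -0.1847  0.1834] gap 0.674 F [-0.1 -0.3 -2.3] q [-0.49  0.56  1.52  0.    1.06 -1.66] tilt [ 2.2e-03  7.0e-04 -1.0e+00] yaw [0.394 0.919]
[.582,-.186,.1] -> cm [-0.18 -0.08  8.34]
[.582,-.186,.059] -> cm [-0.19 -0.09 12.44]
```

Emit:
{"method": "drive_tool", "body": {"increments": [[120,-0.1,0,2,0,0,0],[120,-0.1,0,5,0,0,0],[120,-0.1,0,8,0,0,0],[120,-0.1,0,10.5,0,0,0],[120,-0.1,0,11.8,0,0,0],[120,-0.1,0,12.3,0,0,0],[120,-0.1,0,12.5,0,0,0],[120,-0.1,0,12.5,0,0,0],[120,-0.1,0,12.5,0,0,0]]}}

```text
t: 22.15
tcp_pos: [0.5835, -0.187, 0.0601]
tool_rot: [0.201, 0.979, -0.0, 0.001]
force: [0.3, -0.3, -1.5]
finger_gap: 0.676
```

Emit:
{"method": "drive_tool", "body": {"increments": [[120,0,0,0.1,0,0,0],[120,0,0,0.2,0,0,0],[120,0,0,0.3,0,0,0],[120,0,0,0.3,0,0,0],[120,0,0,0.3,0,0,0]]}}

```text
t: 22.65
tcp_pos: [0.5826, -0.1867, 0.0558]
tool_rot: [0.202, 0.979, 0.0, -0.0]
force: [0.2, 0.7, -1.7]
finger_gap: 0.677
```

Emit:
{"method": "drive_tool", "body": {"increments": [[120,0,0,0.1,0,0,0],[120,0,0,0.2,0,0,0],[120,0,0,0.2,0,0,0],[120,0,0,0.2,0,0,0]]}}

```text
t: 23.05
tcp_pos: [0.5828, -0.1868, 0.0543]
tool_rot: [0.201, 0.979, -0.0, 0.0]
force: [-0.6, -0.0, 3.3]
finger_gap: 0.677
```

Contact again. I release and retreat.

Emit:
{"method": "drive_tool", "body": {"increments": [[120,0,0,0.05,0,0,0],[70,0,0,0,0,0,0],[60,0,0,0,0,0,0],[40,0,0,0,0,0,0],[0,0,0,0,0,0,0],[0,0,0,0,0,0,0],[0,0,0,0,0,0,0],[0,0,0,-3,0,0,0],[0,0,0,-7,0,0,0],[0,0,0,-12,0,0,0],[0,0,0,-12,0,0,0],[0,0,0,-12,0,0,0]]}}

```text
t: 24.25
tcp_pos: [0.5833, -0.187, 0.1754]
tool_rot: [0.201, 0.979, -0.0, 0.002]
force: [-0.8, 1.2, -1.3]
finger_gap: 0.998
```

```bash
python3 - <<'E'
from h import *
from station import manip
im=manip.snapshot("top");c=manip.camera_model("top");m=masks(im)
mat=m["steel"]
for k,mm,z,r,uv,far in(("steelT","steel",.096,.031,(287,194),c),("steelD","fg",.036,.056,(198,299),None)):
    P=cast(c,blob(m[mm],uv,38),z);print(k,circ(P,r,far),circ(P,None,far))
E
python3 go.py "[.614,.125,.175]"
```

```text
steelT (array([0.61296345, 0.12544232]), np.float64(0.00014470223592550388)) (array([0.61286072, 0.12539517, 0.03109212]), np.float64(0.00014372314075985354))
steelD (array([0.43045695, 0.28327748]), np.float64(0.0009092397623955343)) (array([0.43041959, 0.2834435 , 0.05692356]), np.float64(0.00012831433728502237))
t 24.3 tcp [ 0.5821 -0.1864  0.1737] gap 0.999 F [ 0.  -0.3 -1.5] q [-0.49  0.58  1.52 -0.    1.04 -1.66] tilt [ 4.e-04  0.e+00 -1.e+00] yaw [0.395 0.919]
[.614,.125,.175] -> cm [ 9.36 29.87 -0.12]
```

Emit:
{"method": "drive_tool", "body": {"increments": [[0,9.4,29.9,-0.1,0,0,0],[0,9.4,29.9,-0.1,0,0,0],[0,9.4,29.9,-0.1,0,0,0],[0,9.4,29.9,-0.1,0,0,0],[0,9.4,29.9,-0.1,0,0,0],[0,9.4,29.9,-0.1,0,0,0],[0,9.4,29.9,-0.1,0,0,0],[0,9.4,29.9,-0.1,0,0,0],[0,9.4,29.9,-0.1,0,0,0],[0,9.4,29.9,-0.1,0,0,0],[0,9.4,29.9,3,0,0,0],[0,9.4,29.9,6,0,0,0],[0,9.4,29.9,6,0,0,0],[0,9.4,29.9,6,0,0,0]]}}

```text
t: 25.7
tcp_pos: [0.6142, 0.1236, 0.1137]
tool_rot: [0.203, 0.979, -0.0, -0.001]
force: [0.5, 0.2, 0.6]
finger_gap: 0.999
```

```bash
python3 go.py "[.613,.1255,.056]"; python3 -c "
from station import manip;import cv2
cv2.imwrite('pics/w5.png',cv2.resize(manip.snapshot('wrist')[:,:,::-1],(480,360)))"
```

```text
t 25.7 tcp [0.6142 0.1236 0.1137] gap 0.999 F [0.5 0.2 0.6] q [ 0.02  0.68  1.52 -0.    0.94 -1.14] tilt [ 1.1e-03 -6.0e-04 -1.0e+00] yaw [0.397 0.918]
[.613,.1255,.056] -> cm [0.18 0.13 5.77]
```

View pics/w5.png

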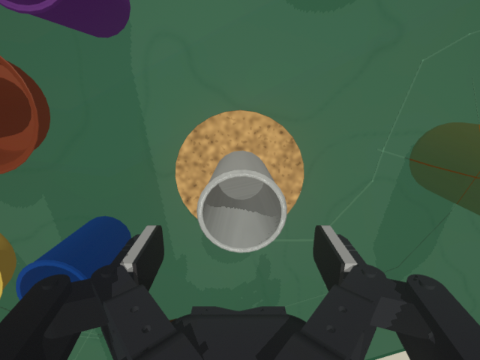

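The steel cup (rim centre (242,210)) is centred and clear of its neighbours.

Emit:
{"method": "drive_tool", "body": {"increments": [[0,0.1,0.1,2,0,0,0],[0,0.1,0.1,4,0,0,0],[0,0.1,0.1,5.7,0,0,0],[0,0.1,0.1,5.7,0,0,0],[0,0.1,0.1,5.7,0,0,0],[70,0.1,0.1,5.7,0,0,0],[80,0.1,0.1,5.7,0,0,0],[120,0.1,0.1,5.7,0,0,0],[120,0.1,0.1,5.7,0,0,0],[120,0.1,0.1,5.7,0,0,0],[120,0.1,0.1,5.7,0,0,0],[120,0.1,0.1,5.7,0,0,0]], "force": 25}}

```text
t: 26.95
tcp_pos: [0.615, 0.1264, 0.0587]
tool_rot: [0.201, 0.98, 0.0, 0.002]
force: [-1.6, -0.9, 6.6]
finger_gap: 0.691
```

```bash
python3 go.py "[.613,.1255,.175]" "[.4305,.2834,.175]"
```

```text
t 26.95 tcp [0.615  0.1264 0.0587] gap 0.691 F [-1.6 -0.9  6.6] q [ 0.03  0.75  1.55 -0.    0.83 -1.14] tilt [-0.003   0.0011 -1.    ] yaw [0.395 0.919]
[.613,.1255,.175] -> cm [  0.11  -0.15 -11.63]
[.4305,.2834,.175] -> cm [ 23.11   7.16 -11.69]
```

Emit:
{"method": "drive_tool", "body": {"increments": [[120,0,0,-1,0,0,0],[120,0,0,-3,0,0,0],[120,0,0,-6,0,0,0],[120,0,0,-9,0,0,0],[120,0,0,-11,0,0,0],[120,0,0,-11.7,0,0,0],[120,1.5,0.5,-11.7,0,0,0],[120,4,1.2,-11.7,0,0,0],[120,7,2.2,-11.7,0,0,0],[120,10,3.1,-11.7,0,0,0],[120,13,4,-11.7,0,0,0],[120,16,5,-11.7,0,0,0],[120,19,5.9,-11.7,0,0,0],[120,21.5,6.7,-11.7,0,0,0],[120,22.8,7.1,-11.7,0,0,0],[120,23.1,7.2,-11.7,0,0,0],[120,23.1,7.2,-11.7,0,0,0],[120,23.1,7.2,-11.7,0,0,0]]}}

```text
t: 28.75
tcp_pos: [0.4309, 0.2834, 0.1737]
tool_rot: [0.202, 0.979, 0.0, 0.0]
force: [1.0, -0.2, -0.1]
finger_gap: 0.696
```

```bash
python3 go.py "[.4305,.2834,.1]" "[.4305,.2834,.059]"
```

```text
t 28.75 tcp [0.4309 0.2834 0.1737] gap 0.696 F [ 1.  -0.2 -0.1] q [ 0.37  0.46  1.76 -0.    0.91 -0.8 ] tilt [-7.e-04  2.e-04 -1.e+00] yaw [0.395 0.918]
[.4305,.2834,.1] -> cm [ 0.04 -0.02  7.37]
[.4305,.2834,.059] -> cm [ 0.04 -0.02 11.47]
```

Emit:
{"method": "drive_tool", "body": {"increments": [[120,0,0,2,0,0,0],[120,0,0,5,0,0,0],[120,0,0,8,0,0,0],[120,0,0,10,0,0,0],[120,0,0,11,0,0,0],[120,0,0,11.3,0,0,0],[120,0,0,11.5,0,0,0],[120,0,0,11.5,0,0,0],[120,0,0,11.5,0,0,0]]}}

```text
t: 29.65
tcp_pos: [0.4306, 0.2841, 0.0597]
tool_rot: [0.202, 0.979, 0.001, 0.001]
force: [0.2, 0.3, -0.6]
finger_gap: 0.693
```

Emit:
{"method": "drive_tool", "body": {"increments": [[120,0,0,0.1,0,0,0],[120,0,0,0.2,0,0,0],[120,0,0,0.3,0,0,0],[120,0,0,0.3,0,0,0],[120,0,0,0.3,0,0,0]]}}

```text
t: 30.15
tcp_pos: [0.4299, 0.2838, 0.0558]
tool_rot: [0.201, 0.979, -0.0, -0.0]
force: [0.5, 0.1, -0.9]
finger_gap: 0.696
```

Emit:
{"method": "drive_tool", "body": {"increments": [[120,0,0,0.1,0,0,0],[120,0,0,0.2,0,0,0],[120,0,0,0.2,0,0,0],[120,0,0,0.2,0,0,0]]}}

```text
t: 30.55
tcp_pos: [0.43, 0.2838, 0.0547]
tool_rot: [0.201, 0.98, 0.0, 0.0]
force: [-1.7, -0.8, 6.4]
finger_gap: 0.693
```

Contact is felt. I release, rise, and move clear so the final check has an open view.

Emit:
{"method": "drive_tool", "body": {"increments": [[120,0,0,0,0,0,0],[70,0,0,0,0,0,0],[60,0,0,0,0,0,0],[40,0,0,0,0,0,0],[0,0,0,0,0,0,0],[0,0,0,0,0,0,0],[0,0,0,0,0,0,0],[0,0,0,-3,0,0,0],[0,0,0,-7,0,0,0],[0,0,0,-12,0,0,0],[0,0,0,-17,0,0,0],[0,4,9,-17,0,0,0],[0,8,18,-17,0,0,0],[0,8,25,-17,0,0,0],[0,8,25,-17,0,0,0],[0,8,25,-17,0,0,0],[0,8,25,-17,0,0,0],[0,8,25,-17,0,0,0]]}}

```text
t: 32.35
tcp_pos: [0.4545, 0.5472, 0.2227]
tool_rot: [0.2, 0.98, 0.0, -0.0]
force: [0.1, -0.0, 0.9]
finger_gap: 1.0
```

```bash
python3 go.py; python3 - <<'E'
from h import *
from station import manip
out=[]
for n in("top","scene"):
    im=manip.snapshot(n);cv2.imwrite(f"pics/{n}9.png",im[:,:,::-1]);c=manip.camera_model(n);m=masks(im)
    out.append(cv2.resize(im,(400,300)))
    L=(("D",c,.036,.056,38),) if n=="top" else ()
    for k,a,col in(("steel",(198,299),None),("copper",(390,284),None),("brass",(464,218),None),("bowl",(375,104),None)):
        if n=="top":
            z,r=(.048,.055) if k=="bowl" else (.036,.056)
            P=cast(c,blob(m["fg"],a,38),z);print(k,"D",np.round(circ(P,r)[0]*1e3,1))
cv2.imwrite("pics/end.png",np.hstack(out)[:,:,::-1])
t=cv2.imread("pics/top9.png");o=[cv2.resize(t[v-35:v+35,u-35:u+35],(266,266),interpolation=cv2.INTER_CUBIC) for u,v in((198,299),(390,284),(464,218))]
s=cv2.imread("pics/scene9.png");o2=[cv2.resize(s[v-45:v+45,u-45:u+45],(266,266),interpolation=cv2.INTER_CUBIC) for u,v in((469,280),(341,180),(260,172))]
cv2.imwrite("pics/endc.png",np.vstack([np.hstack(o),np.hstack(o2)]))
E
```

```text
t 32.35 tcp [0.4545 0.5472 0.2227] gap 1.0 F [ 0.1 -0.   0.9] q [ 0.72  0.66  1.2   0.    1.28 -0.45] tilt [ 2.e-04  1.e-04 -1.e+00] yaw [0.392 0.92 ]
steel D [430.2 283.5]
copper D [464.5 -53.6]
brass D [ 582.1 -184.5]
bowl D [779.  -22.3]
```

View pics/end.png

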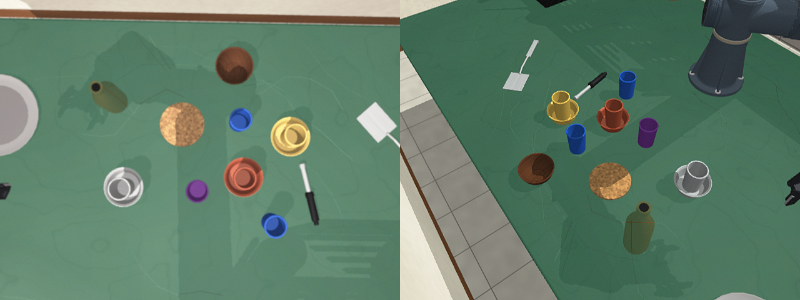

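View pics/endc.png

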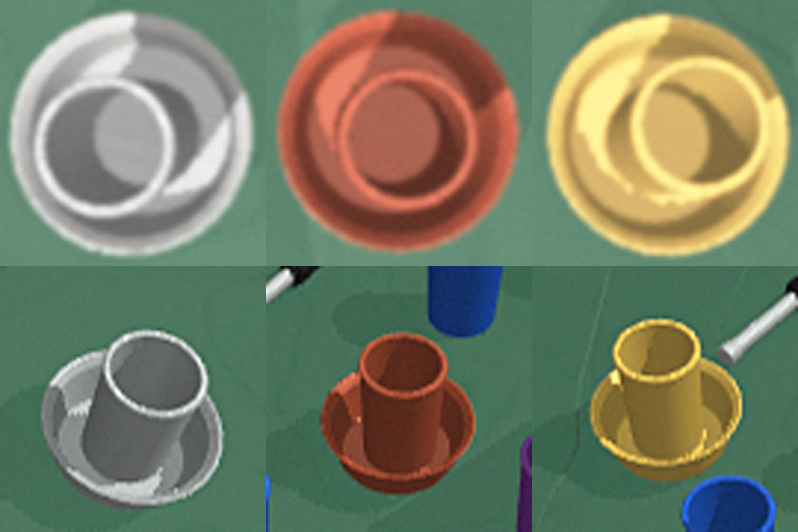

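```bash
python3 - <<'E'
from h import *
from station import manip
P=cast(manip.camera_model("top"),np.array([[190.0,302.0],[391.7,285.4],[472.5,216.]]),.092)
D=np.array([[.4303,.2834],[.4645,-.0545],[.582,-.1857]]);print(P,np.linalg.norm(P-D,axis=1)*1000,"mm")
E
```

```text
[[ 0.42812631  0.28305705]
 [ 0.46221695 -0.05268602]
 [ 0.58114562 -0.18682594]] [2.20058093 2.91596254 1.41340166] mm
```

```bash
python3 -c "
from station import manip;manip.sign_off()"
```

```text
the job is handed in; nothing more can be done
```

The three tumblers now stand upright, each in the davara of its own metal, and the job is handed in. It took about 32 s of the 96 s allowed. I parked the steel one on the cork mat, moved copper and then brass to their davaras, and finally put steel in its own.

- **Placing:** measured from the top picture, the rim centres lie about 2.2 mm (steel), 2.9 mm (copper) and 1.4 mm (brass) from their davara centres, against a limit of 16 mm.
- **Davaras and bowl:** all measure within about 1 mm of where they started.
- **Bottle and lighter:** they look unmoved in the pictures, but I did not measure them again.
- **Robot:** it is clear of everything, with the gripper open.

**Checks that failed or disagreed:**
- The scene-camera circle fits of the davara rims were off by 17–31 mm because the tumblers hid part of the rim. I used the top-view fits instead.
- The fits of the steel tumbler just after I set it on the mat, and of copper once in its davara, also failed, the first because the arm or other metal was in view. I re-measured steel before gripping it again, and checked copper in the final pictures.

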